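# Unlatch the tote's gate and hold it wide

### The job

Open the bar gate of the grey parts tote for me so that I can get at the brackets in it: first squeeze together the two tabs of the catch on the fixed panel beside the gate, all the way, so that its bolt draws back and stays back; only after that squeeze together the two tabs of the spring catch on the gate itself. Keep that spring catch squeezed and swing the gate out towards you, past the click of its detent, until it stands wide open, about 80 degrees. Finish there still squeezing and holding it (its spring pulls it shut, do not let go), and leave the tools and jars round about where they are.

Things in the scene. Friction and masses are not known exactly. Their poses are not given: they have to be found in the camera images.
- tote: Grey sheet-metal parts tote, fixed, 108 (x) x 240 (y) x 60 mm high, open above, brackets inside. Origin: centre of its underside; x points from its front to its back, y to the gate's hinge end. Mid-plane of its 6 mm thick front at x = -52 mm: fixed panel y = -120 to -42 mm, bar gate y = -40 to 97 mm. A 5 mm plate with the detent ball lies before the gate.
- panel_fixed_tab (a point): First catch, fixed tab: an upright dark steel tab on the panel's rim, 22 mm along the tote's x, 6 mm thick along y, from z = 60 mm to 105 mm; this is its centre, 85 mm above the worktop, at (-52, -93, 85) mm in the tote. Axes as the tote's. 27 mm and more free on its outer (-y) side.
- panel_bolt_tab (a point): First catch, sliding tab (same size and height, centre): it carries an 8 mm bolt across the gate's front. Bolt home: 24 mm from the fixed tab, centre to centre, on its +y side, 30 mm over both outer faces; fully squeezed 18 mm, the middle of the pair then at y = -87 mm in the tote. About 3 N moves it along y; it stays where it is left.
- catch_1 (a joint): Travel of the first catch's sliding tab towards its fixed tab, m: 0 bolt fully home across the gate, 0.012 fully drawn back (end stop); the gate is free of this bolt from about 0.009. Starts at 0 to 0.003.
- gate_fixed_tab (a point): Second catch, fixed tab on the gate's top rail: upright, 22 mm along the gate's normal, 6 mm thick, from z = 60 mm to 105 mm; this is its centre, 85 mm above the worktop, 103 mm from the hinge axis (y = -3 mm in the tote while shut). Axes as the gate's: y along the gate towards its hinge.
- gate_spring_tab (a point): Second catch, spring tab (same size and height, centre) nearer the gate's free end, 127 mm from the hinge axis; its bolt reaches behind the fixed panel. The pair is 30 mm over its outer faces, 18 mm squeezed, its middle then 109 mm from the axis. Spring 3 N at first, 8 N at the stop; it returns when released. 36 mm free between the two catches.
- catch_2 (a joint): Travel of the second catch's spring tab towards the gate's fixed tab, m: 0 released, 0.012 fully squeezed; the gate is free of this bolt from about 0.009.
- gate_hinge (a point): Point on the gate's vertical hinge axis, 85 mm above the worktop, at (-52, 100, 85) mm in the tote. Axes as the tote's.
- gate (a joint): Gate angle, rad: 0 shut, grows as its free end (140 mm from the axis) swings out of the tote's front, clockwise from above; stop at 1.55. A spring pulls it shut: 0.06 N m at 0, 0.35 N m when wide. A spring-ball detent resists from 0.5 to 0.6 with some 3 to 5 N at the tabs. Let go, it falls back to the detent or nearly shut. Bars from z = 14 to 60 mm.
- v_block: Bystander: steel v-block 45 x 44 x 36 mm beside the tote's latch end. Origin: centre of its underside.
- micrometer: Bystander: micrometer 42 x 140 x 16 mm lying beside the tote's hinge end. Origin: centre of its underside.
- screwdriver: Bystander: red-handled screwdriver 171 mm long, 27 mm high, near the front edge of the worktop. Origin: centre of its underside.
- marker: Bystander: blue marker pen 133 mm long, 18 mm high, to the left. Origin: centre of its underside.
- loupe: Bystander: black stand loupe 35 mm across, 34 mm high, to the right. Origin: centre of its underside.
- white_jar: Bystander: white screw-cap jar 37 mm across, 38 mm high, to the right. Origin: centre of its underside.

How it is judged:
By the outcome, as a careful person would: the job done as asked, in the order asked, and still so for the second after the job is handed in, while the arm keeps its last pose, push and grip.
It also fails if it takes over 48 s, if anything falls off the work surface, if the arm or the gripper's body presses on something with over 40 N, if the wrist force passes 120 N, or if a joint passes its speed limit or range.

### The arm

A 6-joint arm with a two-finger parallel gripper is mounted at the origin on a cart in front of the work surface, level with it; the furniture and walls round the work are solid. World frame = base frame: x ahead of the robot, y to its left, z up, the work surface at z = 0. Lengths are in m, angles in rad, forces in N, time in s.
With the tool pointing down it reaches from about 0.425 to 0.95 m from the base axis. Payload 3.5 kg.
Tool frame: the origin (TCP) lies where the fingers leave the gripper's body, on its centre line; the fingertips stand 73 mm ahead of it and the grasp point (between the pads) lies 54 mm ahead of it (arm.tips_ahead is the z of the fingertips in the tool frame, in m); z points along the fingers, y is the line along which they close (so a half turn about z gives the same grasp; the last joint's range is limited). The gripper opens to 85 mm and grips with 20 to 120 N. Pads are 22 mm wide; open, the fingers measure 114 mm over their backs; the gripper's body (76 mm by 85 mm) begins 54 mm behind the grasp point. The pads swing forward as they close: fully open they stand 13 mm farther back than shut.
Start: joints at [-1.385, 0.286, 1.577, -0, 1.279, -0.15], TCP at [0.222, -0.637, 0.304] pointing down, gripper open.
Joint ranges: [-2.77, 2.77], [-0.9, 2.22], [0.21, 2.48], [-1.53, 4.67], [0.24, 2.81], [-2.84, 2.84]. Speed limits (rad/s): [2.79, 2.79, 3.14, 3.14, 3.14, 3.14].

### API

Orientations are given as a 3x3 rotation matrix whose columns are the frame's x, y, z axes.
In Python, from plant import arm gives the robot as it stands.
- The arm moves only by the tool arm_command, never from a script. Its argument "targets" is one flat list of numbers, 7 for each row, row after row: the opening, from 0 (shut) to 1 (fully open), then the shift along the tool's x, y, z in mm, then the turn, a rotation vector about the tool's x, y, z in rad. In form: [fingers, dx, dy, dz, ax, ay, az, fingers, dx, dy, dz, ax, ay, az, ...]. A call has exactly 5 rows; each row shifts and turns the commanded pose from where the row before left it, along the tool's axes as they then stand; what a row does not reach is not made up. A row lasts 1/10 s, in which the tool goes at most 50 mm and 8.59 degrees, less where a joint would pass 70% of its speed; a pose out of reach is approached as far as the arm can. A call with a gripper value outside its range is refused whole. The fingers move at their own pace and stop on an object; "squeeze" is the grip in N (left out, the last holds). Time passes only in rows, so rows that do not move let the fingers close, or fill a call up. It gives the time, the measured TCP pose, the force, the opening and the grip force at its end, in the units of the state.
- arm.read_state(): the state, without advancing time (a new reading comes with each control period).
- arm.read_camera(name): name is "scene" or "top" or "wrist"; returns a dict with "frame" (420x560x3 uint8, red, green, blue), "intrinsics" (3x3 intrinsics, pixels), "rvec" (rotation vector, rad) and "tvec" (3), from world to camera coordinates, as OpenCV has them; the wrist camera has in their place "T_tool_cam" (4x4, takes a point from camera to tool coordinates, whose origin is the TCP and whose axes are the flange's). Camera axes: x right, y down, z forward; pixel columns grow to the right and rows downward; lengths in m; the calibration is good to about 2 mm. A picture is of the moment at which its call begins: read the wrist's pose just before it. There is no depth.
- arm.close_job(): hands the job in; it is judged then, once.
The state is a dict: "t": time; "qpos": joint angles; "joint_vel": joint speeds; "joint_efforts": joint torques, N m; "position": TCP position; "tcp_rot": TCP orientation; "wrist_force": force on the tool from outside, world axes, zero at the start; "wrist_torque": the same for the moment, N m; "grip_width": finger opening in m; "gripper_force": force on a finger pad.
Only numpy, scipy, OpenCV 4.12 (cv2) and the standard library are available. Lean on these libraries where they do the work, as an engineer would, in place of code of your own. Each camera call takes 0.05 s, during which the arm holds its last target. There are 200 camera calls.

## Working session

There is one attempt and no reset: what is moved stays moved. The work goes in short steps, Python scripts to look and compute and a tool call to move; the robot and the scene stay as the last step left them, time stands still between calls to the robot, and variables do not carry over. Pictures are saved under pics/ and viewed, at most 10 in all, crops included, and the job is handed in when it is done.

Besides the shell and the picture viewer there is one more tool, called by a JSON object that holds its "op" and its "data". arm_command: Moves the arm, as the interface text tells. Its arguments: {"type":"object","properties":{"targets":{"type":"array","items":{"type":"number"}},"squeeze":{"type":"number"}},"required":["targets"]}

```bash
ls; mkdir -p pics; python3 - <<'E'
from plant import arm
import cv2,numpy as np
s=arm.read_state()
print({k:np.round(v,3).tolist() for k,v in s.items()}, arm.tips_ahead)
for n in ("top","scene"):
    c=arm.read_camera(n); cv2.imwrite(f"pics/{n}0.png",c["frame"][:,:,::-1])
    print(n,c["intrinsics"].tolist(),c["rvec"],c["tvec"])
E
```

```text
pics
{'t': 0.0, 'qpos': [-1.385, 0.287, 1.578, 0.0, 1.279, -0.15], 'joint_vel': [-0.001, -0.001, -0.0, 0.0, 0.001, -0.0], 'joint_efforts': [-0.003, -40.598, -29.263, -0.0, 0.006, 0.0], 'position': [0.222, -0.637, 0.303], 'tcp_rot': [[0.944, 0.329, -0.0], [0.329, -0.944, 0.002], [0.0, -0.002, -1.0]], 'wrist_force': [-1.082, -0.676, 0.007], 'wrist_torque': [0.021, -0.005, -0.027], 'gripper_force': 0.0, 'grip_width': 0.086} 0.0726
top [[442.66111558221667, 0.0, 276.4661847475676], [0.0, 442.66111558221667, 202.3451581140647], [0.0, 0.0, 1.0]] [ 2.13989723 -2.19806481  0.16212712] [-0.07853323  0.54584788  1.09548617]
scene [[388.64214791729046, 0.0, 281.3809268711341], [0.0, 388.64214791729046, 207.01073161948955], [0.0, 0.0, 1.0]] [ 1.84951416 -0.9098634   0.54558698] [-0.3908638   0.2268765   0.77774337]
```

View pics/top0.png

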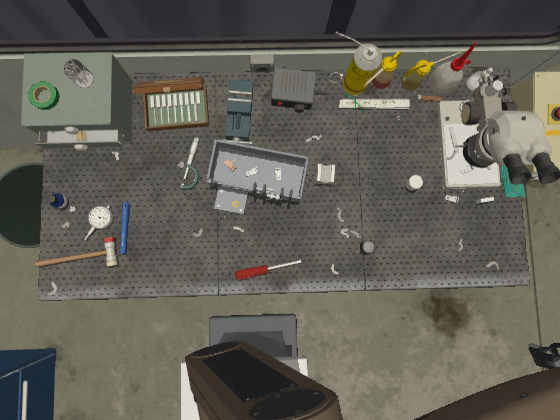

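View pics/scene0.png

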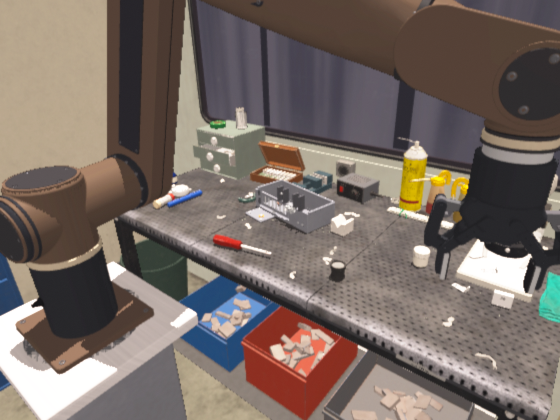

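The top view shows the tote at about (208–308, 142–202), its front edge towards the robot. The tabs are near (275, 193) and the detent plate is at (231, 202). I'll enlarge both crops.

```bash
python3 - <<'E'
import cv2,numpy as np
a=cv2.imread("pics/top0.png")[130:225,195:345]; b=cv2.imread("pics/scene0.png")[165:250,240:365]
a=cv2.resize(a,None,fx=5.3,fy=5.3,interpolation=cv2.INTER_CUBIC)
cv2.imwrite("pics/a.png",a); cv2.imwrite("pics/b.png",cv2.resize(b,None,fx=6.4,fy=6.4,interpolation=cv2.INTER_CUBIC))
E
```

```text
(no output)
```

View pics/a.png

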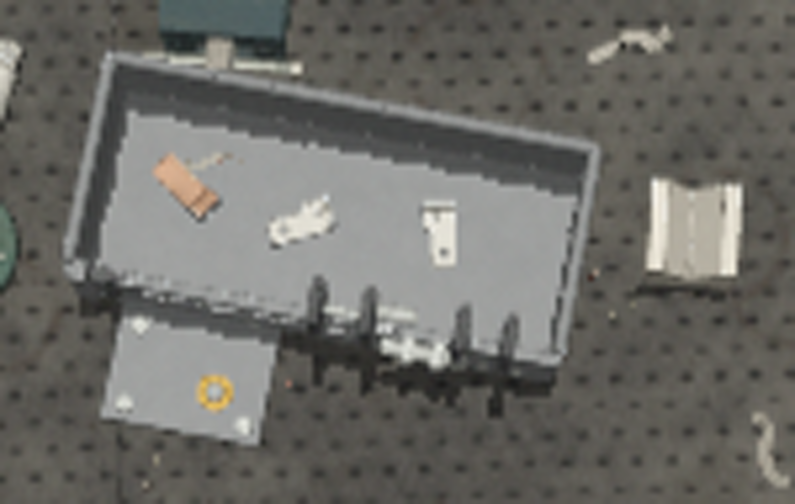

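The crop shows rim corners at about (108,57), (598,148), (565,358) and (72,268). Four dark tabs stand at crop x ≈ 318, 369, 464 and 512. I'll fit the tote pose to the corners.

```bash
cat > h.py <<'E'
import numpy as np,cv2
from scipy.spatial.transform import Rotation as R
from plant import arm
TOTE=None
def tw(p,pose):
    x,y,th=pose; c,s=np.cos(th),np.sin(th); p=np.asarray(p,float)
    return np.c_[x+c*p[:,0]-s*p[:,1], y+s*p[:,0]+c*p[:,1], p[:,2]]
E
python3 - <<'E'
from h import *
from scipy.optimize import least_squares
c=arm.read_camera("top"); K=c["intrinsics"]
pr=lambda P:cv2.projectPoints(P,c["rvec"],c["tvec"],K,None)[0][:,0]
px=np.array([(108,57),(598,148),(565,358),(72,268)])/5.3+(195,130)
L=np.array([(.054,.12,.06),(.054,-.12,.06),(-.054,-.12,.06),(-.054,.12,.06)])
f=least_squares(lambda q:(pr(tw(L,q))-px).ravel(),[.7,0,0])
print(f.x,np.degrees(f.x[2]),f.fun.round(2))
T=np.array([(-.052,y,.105) for y in (-.093,-.069,-.027,-.003)])
print((pr(tw(T,f.x))-(195,130))*5.3)
print(tw(T,f.x), tw([(-.052,.1,.085)],f.x))
B=tw(T-[0,0,.045],f.x);print((pr(B)-(195,130))*5.3)
E
```

```text
[ 0.62600943 -0.04933057 -0.20443605] -11.7133228462759 [ 0.22 -0.7   1.02 -1.1   0.09  0.85 -1.3   0.87]
[[515.54786119 334.50622827]
 [463.4315141  325.14400278]
 [372.22003733 308.75869452]
 [320.09469615 299.39485333]]
[[ 0.5562119  -0.12983713  0.105     ]
 [ 0.56108426 -0.10633691  0.105     ]
 [ 0.56961089 -0.06521154  0.105     ]
 [ 0.57448325 -0.04171132  0.105     ]] [[0.5953938  0.05914377 0.085     ]]
[[509.91872291 348.2830312 ]
 [459.90199338 339.29842809]
 [372.36546869 323.57407067]
 [322.34045524 314.5879795 ]]
```

The fit residual is about 1 px. The predicted tab tops at crop x = 515, 463, 372 and 320 match what I see. Next I translate to a hover above catch 1, then yaw the tool so its y axis lies along the tote's y.

{"op": "arm_command", "data": {"targets": [0.57, 32.4, -24.9, 4, 0, 0, 0, 0.57, 32.4, -24.9, 4, 0, 0, 0, 0.57, 32.4, -24.9, 4, 0, 0, 0, 0.57, 32.4, -24.9, 4, 0, 0, 0, 0.57, 32.4, -24.9, 4, 0, 0, 0], "squeeze": 30}}

```text
t: 0.65
position: [0.3349, -0.4648, 0.2834]
tcp_rot: [[0.944, 0.329, -0.0], [0.329, -0.944, 0.001], [0.0, -0.001, -1.0]]
wrist_force: [1.2, 0.4, 0.1]
grip_width: 0.0486
gripper_force: 0.0
```

{"op": "arm_command", "data": {"targets": [0.57, 32.4, -24.9, 4, 0, 0, 0, 0.57, 32.4, -24.9, 4, 0, 0, 0, 0.57, 32.4, -24.9, 4, 0, 0, 0, 0.57, 32.4, -24.9, 4, 0, 0, 0, 0.57, 32.4, -24.9, 4, 0, 0, 0]}}

```text
t: 1.15
position: [0.4468, -0.2938, 0.2636]
tcp_rot: [[0.944, 0.329, -0.0], [0.329, -0.944, 0.0], [-0.0, -0.0, -1.0]]
wrist_force: [0.8, -0.6, 0.1]
grip_width: 0.0486
gripper_force: 0.0
```

{"op": "arm_command", "data": {"targets": [0.57, 32.4, -24.9, 4, 0, 0, 0, 0.57, 32.4, -24.9, 4, 0, 0, 0, 0.57, 32.4, -24.9, 4, 0, 0, 0, 0.57, 32.4, -24.9, 4, 0, 0, 0, 0.57, 32.4, -24.9, 4, 0, 0, 0]}}

```text
t: 1.65
position: [0.5588, -0.1228, 0.2436]
tcp_rot: [[0.944, 0.33, -0.0], [0.33, -0.944, 0.0], [-0.0, -0.0, -1.0]]
wrist_force: [0.6, -0.2, -0.8]
grip_width: 0.0491
gripper_force: 0.0
```

{"op": "arm_command", "data": {"targets": [0.57, 0, 0, 0, 0, 0, -0.13, 0.57, 0, 0, 0, 0, 0, -0.13, 0.57, 0, 0, 0, 0, 0, -0.13, 0.57, 0, 0, 0, 0, 0, -0.13, 0.57, 0, 0, 0, 0, 0, -0.13]}}

```text
t: 2.15
position: [0.558, -0.1243, 0.2435]
tcp_rot: [[0.548, 0.837, -0.001], [0.837, -0.548, 0.0], [-0.0, -0.001, -1.0]]
wrist_force: [-0.4, 0.2, 0.1]
grip_width: 0.0485
gripper_force: 0.0
```

{"op": "arm_command", "data": {"targets": [0.57, 0, 0, 0, 0, 0, -0.13, 0.57, 0, 0, 0, 0, 0, -0.13, 0.57, 0, 0, 0, 0, 0, -0.13, 0.57, 0, 0, 0, 0, 0, -0.13, 0.57, 0, 0, 0, 0, 0, -0.13]}}

```text
t: 2.65
position: [0.558, -0.1244, 0.2435]
tcp_rot: [[-0.07, 0.998, -0.001], [0.998, 0.07, 0.0], [0.0, -0.001, -1.0]]
wrist_force: [-0.4, -0.1, -0.4]
grip_width: 0.0486
gripper_force: 0.0
```

{"op": "arm_command", "data": {"targets": [0.57, 0, 0, 0, 0, 0, -0.13, 0.57, 0, 0, 0, 0, 0, -0.13, 0.57, 0, 0, 0, 0, 0, -0.13, 0.57, 0, 0, 0, 0, 0, -0.13, 0.57, 0, 0, 0, 0, 0, -0.13]}}

```text
t: 3.15
position: [0.558, -0.1244, 0.2435]
tcp_rot: [[-0.66, 0.752, -0.001], [0.752, 0.66, 0.0], [0.001, -0.0, -1.0]]
wrist_force: [-0.6, 0.5, 0.1]
grip_width: 0.0488
gripper_force: 0.0
```

{"op": "arm_command", "data": {"targets": [0.57, 0, 0, 0, 0, 0, -0.13, 0.57, 0, 0, 0, 0, 0, -0.13, 0.57, 0, 0, 0, 0, 0, -0.13, 0.57, 0, 0, 0, 0, 0, -0.13, 0.57, 0, 0, 0, 0, 0, -0.13]}}

```text
t: 3.65
position: [0.558, -0.1244, 0.2435]
tcp_rot: [[-0.98, 0.199, -0.001], [0.199, 0.98, 0.0], [0.001, 0.0, -1.0]]
wrist_force: [-0.6, -0.4, -0.5]
grip_width: 0.0488
gripper_force: 0.0
```

{"op": "arm_command", "data": {"targets": [0.57, 0, 0, 0, 0, 0, 0, 0.57, 0, 0, 0, 0, 0, 0, 0.57, 0, 0, 0, 0, 0, 0, 0.57, 0, 0, 0, 0, 0, 0, 0.57, 0, 0, 0, 0, 0, 0]}}

```text
t: 4.15
position: [0.5582, -0.1245, 0.2439]
tcp_rot: [[-0.979, 0.205, -0.0], [0.205, 0.979, 0.0], [0.0, 0.0, -1.0]]
wrist_force: [0.4, -1.2, 0.4]
grip_width: 0.0486
gripper_force: 0.0
```

Now a wrist image, with the predicted tab tops drawn on it.

```bash
python3 - <<'E'
from h import *
s=arm.read_state(); c=arm.read_camera("wrist"); T=c["T_tool_cam"]; K=c["intrinsics"]
W=np.eye(4);W[:3,:3]=s["tcp_rot"];W[:3,3]=s["position"]
M=np.linalg.inv(W@T); q=(.626,-.04933,-.20444)
P=tw([(-.052+dx,y+dy,.105) for y in (-.093,-.069,-.027,-.003) for dx in(-.011,.011) for dy in (-.003,.003)],q)
p=cv2.projectPoints(P,cv2.Rodrigues(M[:3,:3])[0],M[:3,3],K,None)[0][:,0]
im=c["frame"][:,:,::-1].copy(); cv2.imwrite("pics/w0raw.png",im)
for u in p: cv2.circle(im,tuple(int(v) for v in u),2,(0,0,255),-1)
np.savez("w0.npz",W=W,T=T,K=K); print(p.round(0).tolist(),T.round(3).tolist())
cv2.imwrite("pics/w0.png",cv2.resize(im,(800,600)))
E
```

```text
[[267.0, 214.0], [277.0, 214.0], [268.0, 245.0], [277.0, 245.0], [305.0, 214.0], [315.0, 214.0], [305.0, 245.0], [314.0, 245.0], [371.0, 213.0], [381.0, 213.0], [369.0, 245.0], [378.0, 245.0], [409.0, 213.0], [419.0, 213.0], [405.0, 245.0], [415.0, 245.0]] [[-0.0, -0.948, -0.319, 0.082], [1.0, 0.0, -0.001, -0.001], [0.001, -0.319, 0.948, -0.069], [0.0, 0.0, 0.0, 1.0]]
```

View pics/w0.png

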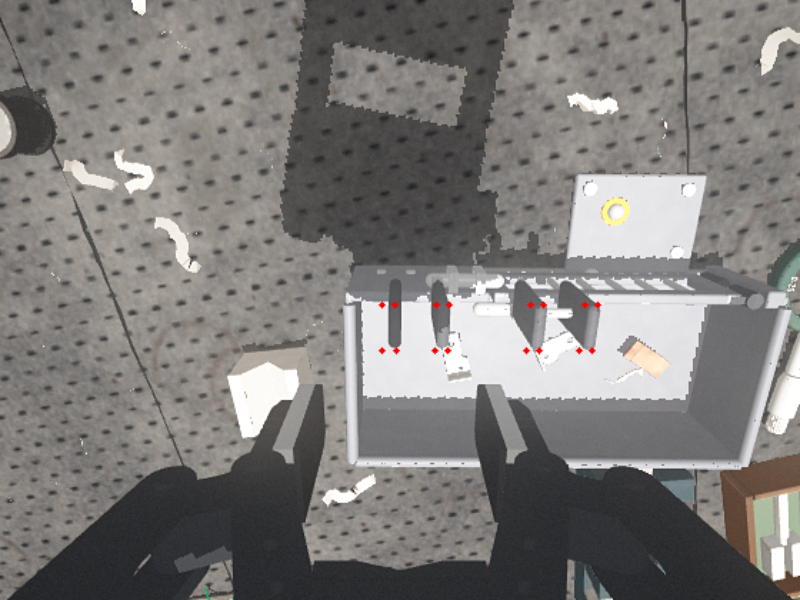

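The projections land close to the tabs. I'll zoom in to refine.

```bash
python3 - <<'E'
import cv2
im=cv2.imread("pics/w0raw.png")[180:260,240:440]
cv2.imwrite("pics/w0z.png",cv2.resize(im,(800,320),interpolation=cv2.INTER_CUBIC))
E
```

```text
(no output)
```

View pics/w0z.png

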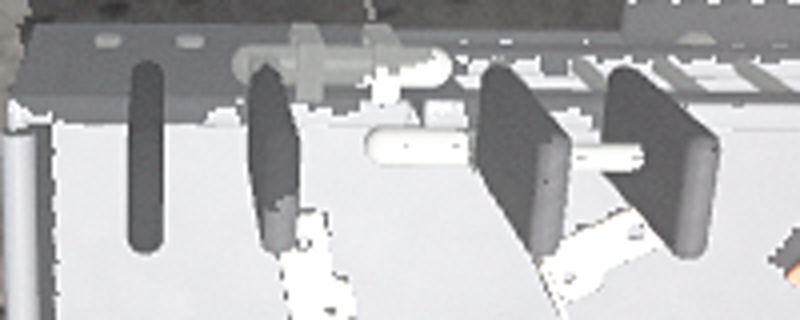

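The tab tops sit about 2 to 4 px (1.5 to 2 mm) further towards +y than predicted, so I shift dy by +2. Catch 1's sliding tab looks nearly home. Now I descend around catch 1 and close.

{"op": "arm_command", "data": {"targets": [0.57, 1, 2, 20.8, 0, 0, 0, 0.57, 0, 0, 20.8, 0, 0, 0, 0.57, 0, 0, 20.8, 0, 0, 0, 0.57, 0, 0, 20.8, 0, 0, 0, 0.57, 0, 0, 20.8, 0, 0, 0]}}

```text
t: 4.7
position: [0.5577, -0.1224, 0.1392]
tcp_rot: [[-0.979, 0.205, 0.0], [0.205, 0.979, -0.0], [-0.0, -0.0, -1.0]]
wrist_force: [0.0, -0.6, -0.4]
grip_width: 0.049
gripper_force: 0.0
```

{"op": "arm_command", "data": {"targets": [0.5, 0, 0, 0, 0, 0, 0, 0.45, 0, 0, 0, 0, 0, 0, 0.4, 0, 0, 0, 0, 0, 0, 0.35, 0, 0, 0, 0, 0, 0, 0.32, 0, 0, 0, 0, 0, 0]}}

```text
t: 5.2
position: [0.558, -0.1221, 0.141]
tcp_rot: [[-0.979, 0.204, 0.001], [0.204, 0.979, 0.0], [-0.001, 0.0, -1.0]]
wrist_force: [-0.9, 3.8, 0.7]
grip_width: 0.0275
gripper_force: 1.5
```

{"op": "arm_command", "data": {"targets": [0.3, 0, 0, 0, 0, 0, 0, 0.28, 0, 0, 0, 0, 0, 0, 0.26, 0, 0, 0, 0, 0, 0, 0.24, 0, 0, 0, 0, 0, 0, 0.23, 0, 0, 0, 0, 0, 0]}}

```text
t: 5.7
position: [0.5585, -0.122, 0.1407]
tcp_rot: [[-0.979, 0.205, 0.002], [0.205, 0.979, 0.001], [-0.002, 0.001, -1.0]]
wrist_force: [0.6, 5.3, 3.5]
grip_width: 0.0198
gripper_force: 3.0
```

{"op": "arm_command", "data": {"targets": [0.21, 0, 0, 0, 0, 0, 0, 0.2, 0, 0, 0, 0, 0, 0, 0.15, 0, 0, 0, 0, 0, 0, 0.15, 0, 0, 0, 0, 0, 0, 0.15, 0, 0, 0, 0, 0, 0]}}

```text
t: 6.2
position: [0.5586, -0.1214, 0.1409]
tcp_rot: [[-0.978, 0.207, 0.003], [0.207, 0.978, 0.003], [-0.002, 0.003, -1.0]]
wrist_force: [1.3, 7.0, 4.2]
grip_width: 0.0177
gripper_force: 29.9
```

{"op": "arm_command", "data": {"targets": [0.1, 0, 0, 0, 0, 0, 0, 0.1, 0, 0, 0, 0, 0, 0, 0.1, 0, 0, 0, 0, 0, 0, 0.1, 0, 0, 0, 0, 0, 0, 0.1, 0, 0, 0, 0, 0, 0]}}

```text
t: 6.7
position: [0.5586, -0.1214, 0.1409]
tcp_rot: [[-0.978, 0.207, 0.003], [0.207, 0.978, 0.003], [-0.002, 0.003, -1.0]]
wrist_force: [0.7, 6.9, 4.7]
grip_width: 0.0171
gripper_force: 29.9
```

Catch 1 is squeezed to its stop: 17.5 mm wide with the full 30 N grip. I release, lift, and shift 78 mm along +y to hover over the second catch.

{"op": "arm_command", "data": {"targets": [0.4, 0, 0, 0, 0, 0, 0, 0.57, 0, 0, 0, 0, 0, 0, 0.57, 0, 0, 0, 0, 0, 0, 0.57, 0, 0, 0, 0, 0, 0, 0.57, 0, 0, -10, 0, 0, 0]}}

```text
t: 7.2
position: [0.5566, -0.1223, 0.1486]
tcp_rot: [[-0.979, 0.205, -0.003], [0.205, 0.979, 0.001], [0.004, 0.0, -1.0]]
wrist_force: [-0.6, -0.1, -0.5]
grip_width: 0.0489
gripper_force: 0.0
```

{"op": "arm_command", "data": {"targets": [0.57, 0, 0, -25, 0, 0, 0, 0.57, 0, 0, -25, 0, 0, 0, 0.57, 0, 26, 0, 0, 0, 0, 0.57, 0, 26, 0, 0, 0, 0, 0.57, 0, 26, 0, 0, 0, 0]}}

```text
t: 7.7
position: [0.574, -0.0456, 0.2013]
tcp_rot: [[-0.979, 0.205, 0.002], [0.205, 0.979, -0.001], [-0.002, -0.0, -1.0]]
wrist_force: [0.3, 0.4, -0.4]
grip_width: 0.0487
gripper_force: 0.0
```

{"op": "arm_command", "data": {"targets": [0.57, 0, 0, 0, 0, 0, 0, 0.57, 0, 0, 0, 0, 0, 0, 0.57, 0, 0, 0, 0, 0, 0, 0.57, 0, 0, 0, 0, 0, 0, 0.57, 0, 0, 0, 0, 0, 0]}}

```text
t: 8.2
position: [0.5735, -0.0468, 0.2]
tcp_rot: [[-0.979, 0.206, -0.0], [0.206, 0.979, -0.0], [0.0, -0.0, -1.0]]
wrist_force: [-0.4, -0.6, 0.2]
grip_width: 0.0486
gripper_force: 0.0
```

```bash
python3 - <<'E'
from h import *
c=arm.read_camera("wrist"); im=c["frame"][:,:,::-1].copy()
cv2.imwrite("pics/w1.png",cv2.resize(im,(800,600)))
E
```

```text
(no output)
```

View pics/w1.png

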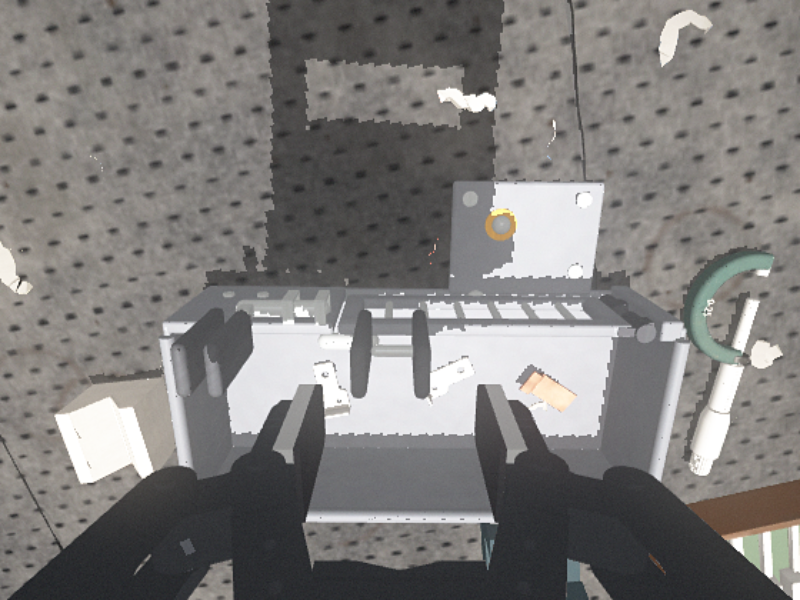

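The bolt of catch 1 is drawn back: its tabs at (185–240, 350) stand close together. The gate's pair is at x ≈ 353–430, between the pads at 323 and 477. Its squeezed middle would be near x = 406, against a pad centre of 400, so I shift dy by +1.5, descend and squeeze.

{"op": "arm_command", "data": {"targets": [0.57, 0, 1.5, 12, 0, 0, 0, 0.57, 0, 0, 12, 0, 0, 0, 0.57, 0, 0, 12, 0, 0, 0, 0.57, 0, 0, 12, 0, 0, 0, 0.57, 0, 0, 12, 0, 0, 0], "squeeze": 45}}

```text
t: 8.75
position: [0.5735, -0.0444, 0.1383]
tcp_rot: [[-0.979, 0.204, -0.001], [0.204, 0.979, 0.0], [0.001, 0.0, -1.0]]
wrist_force: [-0.1, 0.8, 0.0]
grip_width: 0.0489
gripper_force: 0.0
```

{"op": "arm_command", "data": {"targets": [0.5, 0, 0, 0, 0, 0, 0, 0.42, 0, 0, 0, 0, 0, 0, 0.36, 0, 0, 0, 0, 0, 0, 0.32, 0, 0, 0, 0, 0, 0, 0.28, 0, 0, 0, 0, 0, 0]}}

```text
t: 9.25
position: [0.5734, -0.0455, 0.14]
tcp_rot: [[-0.979, 0.204, -0.002], [0.204, 0.979, -0.002], [0.001, -0.002, -1.0]]
wrist_force: [-2.4, -5.0, -2.3]
grip_width: 0.0239
gripper_force: 3.0
```

{"op": "arm_command", "data": {"targets": [0.25, 0, 0, 0, 0, 0, 0, 0.22, 0, 0, 0, 0, 0, 0, 0.18, 0, 0, 0, 0, 0, 0, 0.1, 0, 0, 0, 0, 0, 0, 0.1, 0, 0, 0, 0, 0, 0]}}

```text
t: 9.75
position: [0.5739, -0.0441, 0.1403]
tcp_rot: [[-0.979, 0.204, -0.0], [0.204, 0.979, -0.0], [0.0, -0.0, -1.0]]
wrist_force: [-2.4, 1.8, 0.9]
grip_width: 0.0164
gripper_force: 44.1
```

{"op": "arm_command", "data": {"targets": [0.05, 0, 0, 0, 0, 0, 0, 0.05, 0, 0, 0, 0, 0, 0, 0.05, 0, 0, 0, 0, 0, 0, 0.05, 0, 0, 0, 0, 0, 0, 0.05, 0, 0, 0, 0, 0, 0]}}

```text
t: 10.25
position: [0.5739, -0.0442, 0.1402]
tcp_rot: [[-0.979, 0.204, -0.0], [0.204, 0.979, 0.0], [0.0, 0.0, -1.0]]
wrist_force: [-3.8, 4.7, 3.9]
grip_width: 0.0168
gripper_force: 45.1
```

The spring catch is fully squeezed. I'll swing along a 109 mm arc, 0.07 rad per row.

{"op": "arm_command", "data": {"targets": [0.05, 7.6, 0.27, 0, 0, 0, 0.07, 0.05, 7.6, 0.27, 0, 0, 0, 0.07, 0.05, 7.6, 0.27, 0, 0, 0, 0.07, 0.05, 7.6, 0.27, 0, 0, 0, 0.07, 0.05, 7.6, 0.27, 0, 0, 0, 0.07]}}

```text
t: 10.75
position: [0.5394, -0.03, 0.1402]
tcp_rot: [[-0.849, 0.529, 0.003], [0.529, 0.849, 0.0], [-0.002, 0.002, -1.0]]
wrist_force: [2.1, 6.0, -0.1]
grip_width: 0.0167
gripper_force: 46.3
```

{"op": "arm_command", "data": {"targets": [0.05, 0, 0, 0, 0, 0, 0, 0.05, 0, 0, 0, 0, 0, 0, 0.05, 0, 0, 0, 0, 0, 0, 0.05, 0, 0, 0, 0, 0, 0, 0.05, 0, 0, 0, 0, 0, 0]}}

```text
t: 11.25
position: [0.5397, -0.0302, 0.1402]
tcp_rot: [[-0.85, 0.526, 0.002], [0.526, 0.85, 0.001], [-0.001, 0.002, -1.0]]
wrist_force: [2.0, 5.8, 1.1]
grip_width: 0.0163
gripper_force: 46.1
```

{"op": "arm_command", "data": {"targets": [0.05, 7.6, 0.27, 0, 0, 0, 0.07, 0.05, 7.6, 0.27, 0, 0, 0, 0.07, 0.05, 7.6, 0.27, 0, 0, 0, 0.07, 0.05, 7.6, 0.27, 0, 0, 0, 0.07, 0.05, 7.6, 0.27, 0, 0, 0, 0.07]}}

```text
t: 11.75
position: [0.5117, -0.0048, 0.1403]
tcp_rot: [[-0.617, 0.787, 0.003], [0.787, 0.617, 0.001], [-0.001, 0.003, -1.0]]
wrist_force: [3.8, 6.6, -0.9]
grip_width: 0.0172
gripper_force: 47.5
```

{"op": "arm_command", "data": {"targets": [0.05, 7.6, 0.27, 0, 0, 0, 0.07, 0.05, 7.6, 0.27, 0, 0, 0, 0.07, 0.05, 7.6, 0.27, 0, 0, 0, 0.07, 0.05, 7.6, 0.27, 0, 0, 0, 0.07, 0.05, 7.6, 0.27, 0, 0, 0, 0.07]}}

```text
t: 12.25
position: [0.494, 0.0285, 0.1402]
tcp_rot: [[-0.309, 0.951, 0.003], [0.951, 0.309, 0.0], [-0.001, 0.003, -1.0]]
wrist_force: [4.8, 3.6, -3.3]
grip_width: 0.0164
gripper_force: 47.6
```

{"op": "arm_command", "data": {"targets": [0.05, 7.6, 0.27, 0, 0, 0, 0.07, 0.05, 7.6, 0.27, 0, 0, 0, 0.07, 0.05, 7.6, 0.27, 0, 0, 0, 0.07, 0.05, 7.6, 0.27, 0, 0, 0, 0.07, 0.05, 7.6, 0.27, 0, 0, 0, 0.07]}}

```text
t: 12.75
position: [0.4889, 0.0658, 0.1402]
tcp_rot: [[0.035, 0.999, 0.003], [0.999, -0.035, 0.0], [0.0, 0.003, -1.0]]
wrist_force: [5.9, 1.8, -2.1]
grip_width: 0.0169
gripper_force: 47.2
```

{"op": "arm_command", "data": {"targets": [0.05, 0, 0, 0, 0, 0, 0, 0.05, 0, 0, 0, 0, 0, 0, 0.05, 0, 0, 0, 0, 0, 0, 0.05, 0, 0, 0, 0, 0, 0, 0.05, 0, 0, 0, 0, 0, 0]}}

```text
t: 13.25
position: [0.4889, 0.0654, 0.1403]
tcp_rot: [[0.033, 0.999, 0.003], [0.999, -0.033, 0.0], [0.0, 0.003, -1.0]]
wrist_force: [5.2, 3.4, -3.7]
grip_width: 0.0168
gripper_force: 47.5
```

```bash
python3 - <<'E'
from h import *
w=arm.read_camera("wrist")["frame"]; t=arm.read_camera("top")["frame"][110:300,150:380]
cv2.imwrite("pics/f.png",np.hstack([cv2.resize(w,(400,300)),cv2.resize(t,(400,330))[:300]])[:,:,::-1])
s=arm.read_state(); d=s["position"][:2]-np.array([.5954,.0591]); print(np.linalg.norm(d),np.degrees(np.arctan2(d[1],d[0])),s["qpos"])
E
```

```text
0.10672356127447287 176.58934341473756 [-7.31446599e-02  9.10583527e-02  2.13345375e+00  7.16206793e-04
  9.13954203e-01 -4.07375537e-02]
```

View pics/f.png

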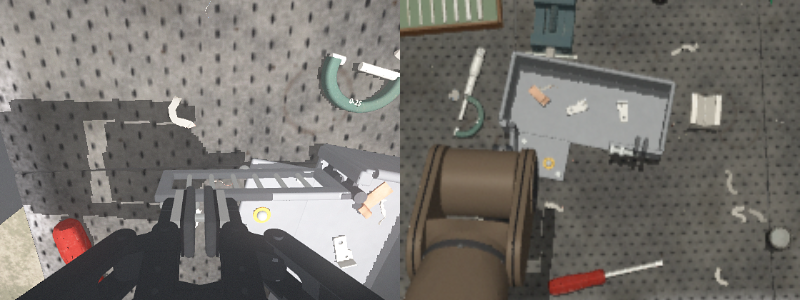

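The gate is open about 80°, held and squeezed. The catch 1 tabs are still together, and the bystanders haven't been disturbed. I'm handing in.

```bash
python3 -c "
from plant import arm
print(arm.close_job())"
```

```text
the job is handed in; nothing more can be done
None
```

The job is handed in: I drew the first catch's bolt fully back, then squeezed the spring catch and swung the gate open to about 80°, where the arm is still squeezing and holding it; the tools and jars visible in the last pictures looked undisturbed.

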